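# Unhook the plate and slide it to the mark

### The arm

A 6-joint arm with a two-finger parallel gripper is mounted at the origin on a cart in front of the work surface, level with it; the furniture and walls round the work are solid. World frame = base frame: x ahead of the robot, y to its left, z up, the work surface at z = 0. Lengths are in m, angles in rad, forces in N, time in s.
With the tool pointing down it reaches from about 0.325 to 0.85 m from the base axis. Payload 15.5 kg.
Tool frame: the origin (TCP) lies midway between the tips of the shut fingers; the grasp point (between the pads) lies 19 mm behind it (manip.pinch_z is the distance from the TCP to the grasp point, in m); z points along the fingers, y is the direction in which the jaws open and shut (so a half turn about z gives the same grasp; the last joint's range is limited). The gripper opens to 91 mm and grips with 3 to 60 N. Pads are 32 mm wide; open, the fingers measure 118 mm over their backs; the gripper's body (76 mm by 178 mm) begins 60 mm behind the grasp point.
Start: joints at [-1.284, 0.494, 1.345, -0, 1.302, -0.096], TCP at [0.233, -0.58, 0.214] pointing down, gripper open.
Joint ranges: [-2.91, 2.91], [-0.82, 2.16], [0.22, 2.67], [-1.22, 4.37], [0.12, 2.79], [-3.08, 3.08]. Speed limits (rad/s): [1.89, 1.89, 2.57, 3.01, 3.01, 3.01].

### API

Orientations are given as a unit quaternion [x, y, z, w].
In Python, from bench import manip, eyes gives the robot as it stands. The module is installed in compiled form; this text tells all that it offers.
- The arm moves only by the tool jog_arm, never from a script. Its argument "series" is a list of rows, each a list of 3 entries, a list of its own where there are three numbers: the shift along the world's x, y, z in m, then the turn about the world's z in rad, then the finger opening in m, from 0 to 0.0912. In form: [[[x, y, z], roll, hand], ...]. A call has 1 to 12 rows; each row is the pose to reach, as a shift and turn from the pose commanded when the call began; what a row does not reach only later rows make up. A row lasts 1/8 s, in which the tool goes at most 62.5 mm and 10.7 degrees, less where a joint would pass 70% of its speed; a pose out of reach is approached as far as the arm can. A call with a gripper value outside its range is refused whole. The fingers move at their own pace and stop on an object; "grip_force" is the grip in N (left out, the last holds). Time passes only in rows, so rows that repeat a pose let the fingers close. It gives the time, the measured TCP pose, the force and the opening at its end, in the units of the state.
- manip.get_obs(): the state, without advancing time (a new reading comes with each control period).
- eyes.read_camera(name): name is "scene" or "top"; returns the picture (420x560x3 uint8, blue, green, red); there is no depth.
- eyes.camera_info(name): a dict with "fx", "fy", "cx", "cy" (pixels), "k1" (the pictures are not rectified: a ray, as slopes to the right and down, at radius r is drawn at 1 + k1 r^2 times it, then the intrinsics apply), "view" (4x4, takes a point from world to camera coordinates). Camera axes: x right, y down, z forward; pixel columns grow to the right and rows downward; lengths in m; the calibration is good to about 2 mm. A picture is of the moment at which its call begins. camera_info takes no time and is no camera call.
- manip.close_job(): hands the job in, once; it reports no verdict.
The state is a dict: "time": time; "qpos": joint angles; "joint_velocities": joint speeds; "joint_torque": joint torques, N m; "ee_pos": TCP position; "tcp_rot": TCP orientation; "wrist_force": force on the tool from outside, world axes, zero at the start; "wrist_torque": the same for the moment, N m; "opening": finger opening in m.
Only numpy, scipy, OpenCV 4.12 (cv2) and the standard library are available. Lean on these libraries where they do the work, as an engineer would, in place of code of your own. Each camera call takes 0.05 s, during which the arm holds its last target.

### The job

Free the resin plate on the jig: gently lift the spring-loaded hold-down finger by its black wing until you feel it stop under the keeper's roof, swing it well aside to either side, and let it down to rest on the keeper's ledge, the plate still in its place. Then slide the plate along the bed, without lifting it off, straight towards the scribed line until its near edge meets the line all along, about centred on the bed; leave the finger parked aside and the things round the jig undisturbed.

Things in the scene. Friction and masses are not known exactly. Their poses are not given: they have to be found in the camera images.
- jig: The fixed grey steel jig on the worktop. Bed 210 x 100 x 12 mm; origin in the middle of its underside (on the worktop), x along the 210 mm, pointing away from the robot side, z up; bed top at z = 12 mm. At x = 75 mm, y = 0 stands the vertical spindle of the hold-down finger, in the steel keeper (x = 57 to 93 mm, y = -18 to 18 mm).
- keeper_foot (a point): On the jig: foot of the spindle axis, at worktop height. The keeper above it is a 36 x 36 mm block with a T-shaped window towards -x: an upright channel 11 mm wide in which the finger's arm starts, and above it a level slot 9 mm high, open to the front and both sides, between two ledges and a roof. The roof's top is at most 58 mm above the worktop.
- keeper_axis (a point): On the spindle axis, 40 mm above the worktop (a fixed point of the jig). The keeper is clamped at another height each time, which is not measured: the arm (6 mm thick) meets the roof after 10.5 to 17.5 mm of lift and can be turned only within 3 mm below that; lower, the channel's walls block it. Force it against the keeper with less than 30 N.
- scribed_line (a point): Middle of the thin dark line scribed across the bed, at jig x = -85 mm, y = 0, on the bed's top (z = 12 mm). Axes as the jig; the line runs along y.
- finger: The dark steel hold-down finger, origin on the spindle axis, at worktop height before it is lifted; -x points along the arm to the hook. It starts along the jig's -x, over the plate. It slides up the spindle against a spring (7.5 N with its weight at the start, 0.2 N more per mm) and turns up to 1.45 rad either way. Dropped in the channel it snaps back; let down beyond 0.4 rad it rests on a ledge.
- finger_wing (a point): Grip point of the finger: on the spindle axis, 83 mm above finger's origin, 2 mm above the middle of the black upright wing, which is 34 mm long (x), 12 mm thick (y) and 24 mm high (z). Turns and rises with the finger, axes as finger. The finger turns with little friction, and rests on a ledge 3 mm lower than at the roof.
- finger_nose (a point): Bottom of the hook lip at the end of the arm, 105.5 mm from the spindle. The arm is 8 mm wide, its underside 30 mm above the worktop at the start; its rubber pad presses on the plate and the lip (14 mm wide, 5 mm thick) reaches 6 mm down, about 3 mm before the plate's near edge. It is well aside when more than 60 mm from the jig's x axis (swing over 0.7 rad).
- plate_mid (a point): Centre of the loose pale resin plate, 50 mm (x) x 52 mm (y) x 10.5 mm high, four dark countersunk holes, about 0.09 kg; half-way up, 5.5 mm above its underside. Axes along its edges, within some degrees of the jig's. It starts on the bed near jig x = 0, y = 0. It can be gripped across its y faces.
- plate_edge (a point): Middle of the plate's near (-x) edge, at its underside, 25 mm from its centre: the edge that must meet the scribed line. The slide is about 60 mm along the jig's -x.
- small_vial: Bystander: small white bottle with red cap, 32 x 32 x 75 mm, left of the jig; origin at the centre of its underside.
- tape_black: Bystander: roll of black tape, 51 x 48 x 19 mm, right of the jig; origin at the centre of its underside.
- screwdriver: Bystander: small screwdriver, 130 mm long, 17 mm thick, lying right of the jig; origin under its middle.

How it is judged:
On the way:
1. the finger is swung aside, its hook more than 60 mm from the jig's centre line, and the plate has not moved more than 6 mm ((y of finger_nose in the frame of jig above 0.06 m or y of finger_nose in the frame of jig below -0.06 m) and distance of plate_mid from where it was at the start of the episode below 0.006 m), for 0.2 s.
At the end, for the whole second after the job is handed in: The plate lies flat and still on the bed, its near edge within 2.5 mm of the scribed line, parallel to it within 0.07 rad, within 15 mm of the bed's centre line; the finger is parked up on a ledge, its hook more than 60 mm to one side of that line and over 21 mm above the worktop ((y of finger_nose in the frame of jig above 0.06 m or y of finger_nose in the frame of jig below -0.06 m) and x of plate_edge in the frame of scribed_line between -0.0025 and 0.0025 m and y of plate_edge in the frame of scribed_line between -0.015 and 0.015 m and z of plate_edge in the frame of scribed_line between -0.002 and 0.002 m and angle between the x axis of plate_mid and the x axis of jig, either way round below 0.07 rad and angle between plate_mid's own z axis and vertical below 0.05 rad and linear speed of plate below 0.01 m/s and z of finger_nose in the frame of jig above 0.021 m); the robot touches nothing.
It fails at once if the plate is lifted more than 6 mm off the bed (z of plate_mid in the frame of jig above 0.0235 m).
It fails at once if the finger is forced against the keeper with more than 30 N (contact force between finger and keeper above 30 N).
It fails at once if the small vial is moved more than 20 mm (distance of small_vial from where it was at the start of the episode above 0.02 m).
It fails at once if the tape roll is moved more than 20 mm (distance of tape_black from where it was at the start of the episode above 0.02 m).
It fails at once if the screwdriver is moved more than 20 mm (distance of screwdriver from where it was at the start of the episode above 0.02 m).
It also fails if it takes over 51 s, if anything falls off the work surface, if the arm or the gripper's body presses on something with over 40 N, if the wrist force passes 120 N, or if a joint passes its speed limit or range.

## Working session

There is one attempt and no reset: what is moved stays moved. The work goes in short steps, Python scripts to look and compute and a tool call to move; the robot and the scene stay as the last step left them, time stands still between calls to the robot, and variables do not carry over. Pictures are saved under pics/ and viewed, and the job is handed in when it is done.

Besides the shell and the picture viewer there is one more tool, called after "Request:" by a JSON object that holds its "api" and its "payload", one argument or row to a line. jog_arm: Moves the arm, as the interface text tells. Its arguments: {"type":"object","properties":{"series":{"type":"array","items":{"type":"array"}},"grip_force":{"type":"number"}},"required":["series"]}

```bash
mkdir -p pics
python3 - <<'E'
from bench import manip, eyes
import cv2
for n in ("scene","top"):
    im=eyes.read_camera(n); cv2.imwrite(f"pics/{n}0.png",im)
    i=eyes.camera_info(n); print(n,{k:(v if k!="view" else None) for k,v in i.items()}); print(i["view"])
print(manip.get_obs(), manip.pinch_z)
E
```

```text
scene {'fx': 406.63697313756546, 'fy': 406.63697313756546, 'cx': 278.9659600629521, 'cy': 210.68870858708468, 'k1': -0.06157077612781837, 'view': None}
[[-0.77593197 -0.63064863 -0.01455626  0.40069892]
 [-0.29803392  0.38683458 -0.87265961  0.23544961]
 [ 0.55597245 -0.67278623 -0.488112    0.58324864]
 [ 0.          0.          0.          1.        ]]
top {'fx': 463.11240830015566, 'fy': 463.11240830015566, 'cx': 287.09717158568253, 'cy': 209.56284740527275, 'k1': 0.018267298429170888, 'view': None}
[[-0.17755813 -0.98410659 -0.00270925  0.06407202]
 [-0.96148664  0.1740625  -0.21271032  0.51474148]
 [ 0.20980121 -0.03516354 -0.97711155  0.80803604]
 [ 0.          0.          0.          1.        ]]
{'time': 0.1, 'qpos': array([-1.28351635e+00,  4.94145041e-01,  1.34604928e+00, -2.39032518e-05,
        1.30249285e+00, -9.55240896e-02]), 'joint_velocities': array([-0.00068624, -0.00130377, -0.00181347, -0.00057551,  0.00091013,
        0.00130753]), 'joint_torque': array([ 1.95873356e-03, -8.80241275e+01, -3.82543588e+01,  7.07968022e-02,
        4.83270572e-02, -7.21038930e-06]), 'ee_pos': array([ 0.23333903, -0.57945138,  0.21338971]), 'tcp_rot': array([ 9.81737733e-01,  1.90238598e-01, -6.38590366e-05, -5.43642069e-04]), 'wrist_force': array([0.08258297, 0.2295465 , 0.81083525]), 'wrist_torque': array([-0.00472046,  0.02594317,  0.02728966]), 'opening': 0.09093504089763188} 0.0188
```

View pics/scene0.png

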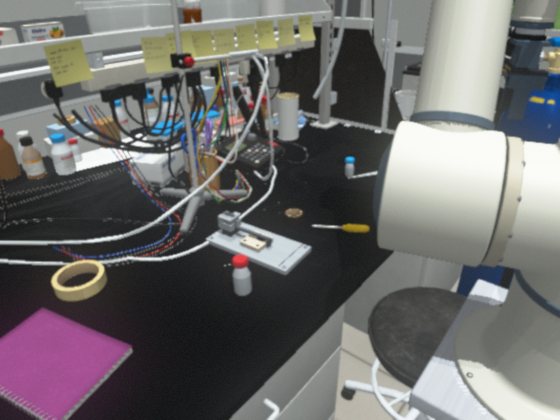

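View pics/top0.png

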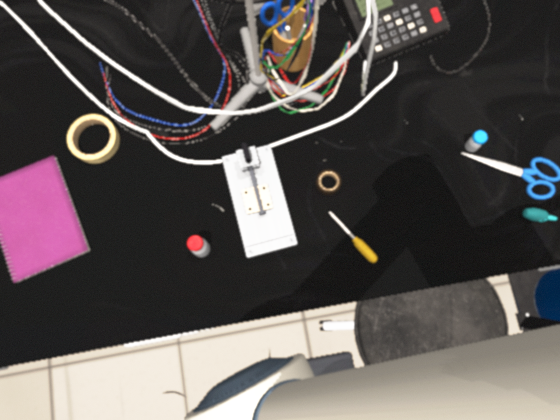

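The scene view shows the jig around (260,245) and the vial at (241,275). In the top view the bed corners are near (224,158), (268,150), (296,244) and (247,257). The vial is at (198,245), the tape at (329,181) and the screwdriver runs (333,213)-(375,260). I'll zoom in next.

Run:
```python
import cv2
a=cv2.imread("pics/top0.png")[135:270,205:315]; cv2.imwrite("pics/top0z.png",cv2.resize(a,None,fx=4.4,fy=4.4,interpolation=cv2.INTER_CUBIC))
a=cv2.imread("pics/scene0.png")[195:300,195:325]; cv2.imwrite("pics/scene0z.png",cv2.resize(a,None,fx=5.5,fy=5.5,interpolation=cv2.INTER_CUBIC))
```

```text
(no output)
```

View pics/top0z.png

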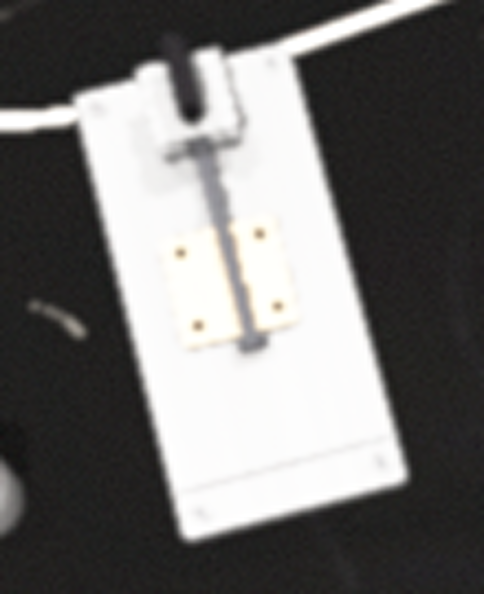

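View pics/scene0z.png

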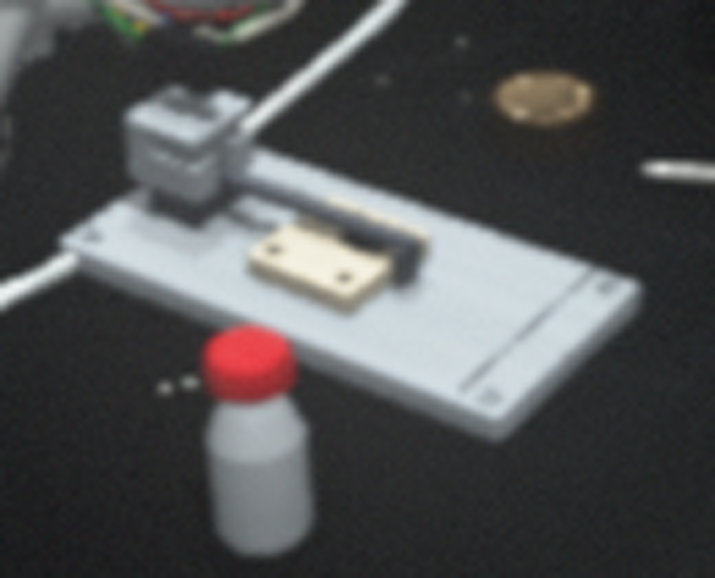

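```bash
cat > h.py <<'E'
import numpy as np, cv2
from bench import manip, eyes
from scipy.optimize import least_squares
def cam(n):
    i=eyes.camera_info(n); V=np.array(i["view"]); K=np.array([[i["fx"],0,i["cx"]],[0,i["fy"],i["cy"]],[0,0,1.]]); return V,K,i["k1"]
def proj(n,P):
    V,K,k=cam(n); P=np.atleast_2d(np.array(P,float)); c=P@V[:3,:3].T+V[:3,3]
    return cv2.projectPoints(c,np.zeros(3),np.zeros(3),K,np.array([k,0,0,0.]))[0].reshape(-1,2)
def back(n,uv,z):
    V,K,k=cam(n); uv=np.array(uv,float).reshape(-1,1,2)
    s=cv2.undistortPointsIter(uv,K,np.array([k,0,0,0.]),None,None,(3,100,1e-12)).reshape(-1,2)
    d=np.c_[s,np.ones(len(s))]@V[:3,:3]; o=-V[:3,:3].T@V[:3,3]
    return o+d*((z-o[2])/d[:,2])[:,None]
def uz(pts,f,x0,y0): return (np.array(pts,float)+.5)/f-.5+np.array([x0,y0])
E
python3 - <<'E'
from h import *
T=uz([(75,97),(292,50),(408,478),(188,541)],4.4,205,135)
S=uz([(62,240),(498,425),(640,285)],5.5,195,195)
bt=back("top",T,.012); bs=back("scene",S,.012)
print(bt[:,:2]);print(bs[:,:2]); 
print([np.linalg.norm(bt[i]-bt[(i+1)%4]) for i in range(4)],np.linalg.norm(bs[0]-bs[1]),np.linalg.norm(bs[1]-bs[2]))
loc=np.array([(105,50),(105,-50),(-105,-50),(-105,50)])/1000.
def W(p,l,z): c,s=np.cos(p[2]),np.sin(p[2]); return np.c_[l@np.array([[c,s],[-s,c]])+p[:2],np.full(len(l),z)]
def fit(use):
    f=lambda p: np.r_[(proj("top",W(p,loc,.012))-T).ravel()*use[0],(proj("scene",W(p,loc[[0,3,2]],.012))-S).ravel()*use[1]]
    r=least_squares(f,[.5,0,0]); return r.x,r.fun.round(1)
for u in ((1,0),(0,1),(1,1)): print(u,*fit(u))
p,_=fit((1,0)); print(proj("top",W(p,loc,.012)),T)
Pl=uz([(162,240),(277,212),(300,322),(188,350)],4.4,205,135)
pl=back("top",Pl,.0225)[:,:2]; print(pl, pl.mean(0), [np.linalg.norm(pl[i]-pl[(i+1)%4]) for i in range(4)])
c,s=np.cos(p[2]),np.sin(p[2]); print("plate in jig",(pl-p[:2])@np.array([[c,-s],[s,c]]))
wp=back("top",uz([(172,40),(192,122)],4.4,205,135),.093)
print((wp[:,:2]-p[:2])@np.array([[c,-s],[s,c]]), wp)
print("wing pred px", proj("top",W(p,np.array([[.075,0]]),.093)))
cw=back("top",[[198,241],[329,181],[333,213],[375,260]],.0)
print("byst",cw)
E
```

```text
[[ 0.6578045   0.08005618]
 [ 0.6624579  -0.02135496]
 [ 0.45826934 -0.03769684]
 [ 0.44814766  0.06166732]]
[[ 0.65705104  0.08053989]
 [ 0.44669532  0.06668227]
 [ 0.45759981 -0.03467871]]
[np.float64(0.10151785048799615), np.float64(0.20484146955938545), np.float64(0.09987835415418087), np.float64(0.2104617344019586)] 0.21081167933435158 0.10194584504316115
(1, 0) [0.5567793  0.02066282 0.0822368 ] [ 0.5  0.1 -0.7 -1.4  0.2  1.  -0.1  0.1  0.  -0.   0.  -0.   0.  -0. ]
(0, 1) [0.55659082 0.02357374 0.07544027] [-0.   0.  -0.  -0.  -0.   0.  -0.   0.  -0.4  0.1 -0.2 -0.6  0.6  0.4]
(1, 1) [0.55707205 0.02149142 0.07893792] [ 0.2 -0.  -0.9 -1.4 -0.4  1.1 -0.7 -0.   0.1 -0.3  0.5 -1.3  1.  -0.2]
[[222.15656251 156.80743251]
 [270.32247204 144.62617697]
 [297.58173347 244.26833694]
 [247.24720988 257.64881886]] [[221.65909091 156.65909091]
 [270.97727273 145.97727273]
 [297.34090909 243.25      ]
 [247.34090909 257.56818182]]
[[ 0.58112488  0.05097283]
 [ 0.58473295 -0.00151831]
 [ 0.53340134 -0.00301325]
 [ 0.52975191  0.04757161]] [0.55725277 0.02350322] [np.float64(0.05261499883393879), np.float64(0.05135337693110865), np.float64(0.05071633169192813), np.float64(0.051485437941484136)]
plate in jig [[ 0.02675309  0.02820773]
 [ 0.02603713 -0.02440239]
 [-0.02524381 -0.02167569]
 [-0.02472565  0.02903799]]
[[0.08962754 0.00132073]
 [0.05268297 0.00188302]] [[0.64599545 0.02934146 0.093     ]
 [0.60912955 0.02686708 0.093     ]]
wing pred px [[246.31312337 150.83756773]]
byst [[ 0.49892621  0.15233629  0.        ]
 [ 0.57272749 -0.12395021  0.        ]
 [ 0.50675995 -0.11882268  0.        ]
 [ 0.401015   -0.18039543  0.        ]]
```

Run:
```python
import cv2
a=cv2.imread("pics/top0.png")[0:210,150:420]; cv2.imwrite("pics/top0b.png",cv2.resize(a,None,fx=2.8,fy=2.8,interpolation=cv2.INTER_CUBIC))
a=cv2.imread("pics/scene0.png")[0:260,120:400]; cv2.imwrite("pics/scene0b.png",cv2.resize(a,None,fx=2.3,fy=2.3,interpolation=cv2.INTER_CUBIC))
```

```text
(no output)
```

View pics/top0b.png

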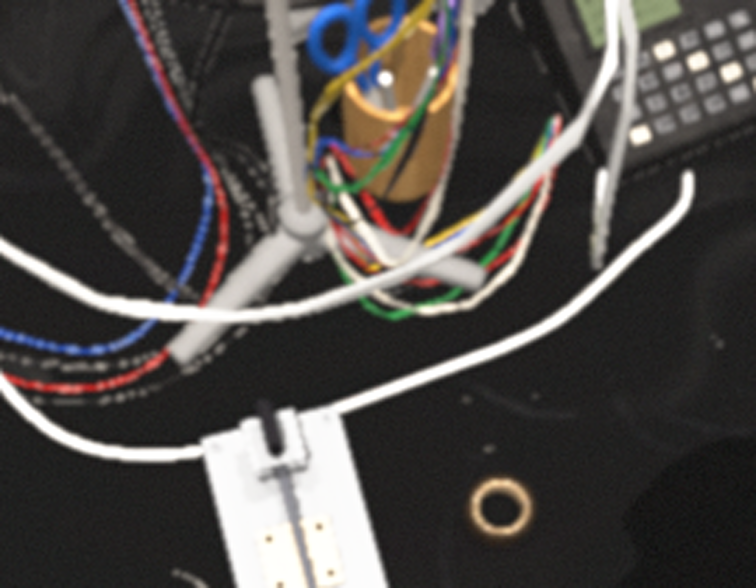

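View pics/scene0b.png

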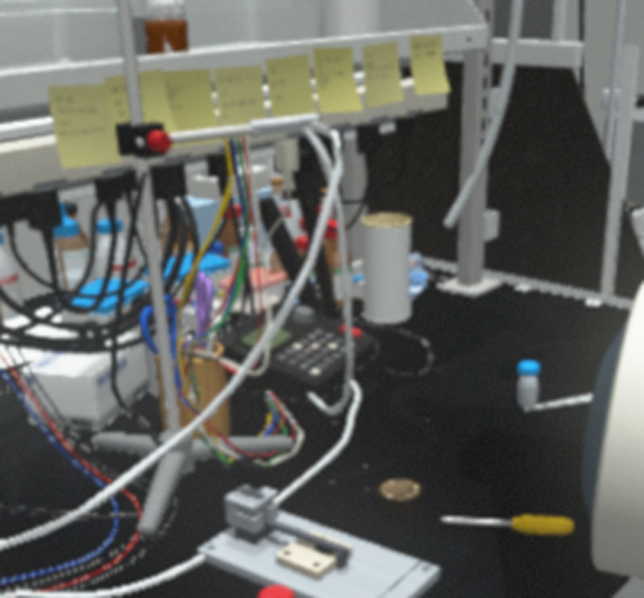

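Run:
```python
from h import *
t=lambda p: uz([p],2.8,150,0)[0]
s=lambda p: uz([p],2.3,120,0)[0]
print("base top",back("top",[t((303,222))],.03),"scene",back("scene",[s((172,445))],.03))
print("foot front top",back("top",[t((182,355))],.01),"scene",back("scene",[s((150,530))],.01))
def tri(a,b):
    def f(X): return np.r_[proj("top",X)[0]-t(a),proj("scene",X)[0]-s(b)]
    r=least_squares(f,[.7,0,.2]);return r.x,r.fun
# air cable crossing over other elements: left arc: scene ray pts vs. top curve. cable over the stand base
print("cable end ",tri((688,178),(355,388)))
# cable: top curve points, find matching scene curve by depth sweep
curve=[(0,245),(100,303),(300,305),(440,255),(580,135),(610,30)]
sc=[(0,545),(60,525),(120,488),(180,440),(240,380),(290,290),(320,220),(335,170),(318,128)]
sp=np.array([s(p) for p in sc])
for c in curve:
    zs=np.linspace(0,.4,81); P=np.array([back("top",[t(c)],z)[0] for z in zs]); q=proj("scene",P)
    best=min(((cv2.pointPolygonTest(sp.astype(np.float32).reshape(-1,1,2),tuple(map(float,x)),True).__abs__(),i) for i,x in enumerate(q)))
    print(c,best[0],P[best[1]])
```

```text
base top [[ 0.80282502 -0.01918187  0.03      ]] scene [[ 0.81756601 -0.02723533  0.03      ]]
foot front top [[0.72509715 0.0846412  0.01      ]] scene [[0.72280774 0.08536135 0.01      ]]
cable end  (array([ 0.79580081, -0.31214036,  0.00778672]), array([ 0.84715694,  0.87161156, -1.71325249, -0.36482106]))
(0, 245) 7.873008955756336 [0.83226065 0.20378375 0.015     ]
(100, 303) 0.10619393082107655 [0.76127562 0.13347326 0.04      ]
(300, 305) 0.0783740623230192 [ 0.58406181 -0.00318022  0.365     ]
(440, 255) 0.16192950674897746 [ 0.63538622 -0.07909048  0.285     ]
(580, 135) 2.509308255448701 [ 0.668798   -0.15426568  0.32      ]
(610, 30) 0.04738022329829935 [ 0.86291193 -0.24741074  0.11      ]
```

Run:
```python
from h import *
t=lambda p: uz([p],2.8,150,0)[0]
s=lambda p: uz([p],2.3,120,0)[0]
sc=[(0,545),(60,525),(120,488),(180,440),(240,380),(290,290),(320,220),(335,170),(318,128)]
sp=np.array([s(p) for p in sc]); d=np.concatenate([np.linspace(sp[i],sp[i+1],50) for i in range(len(sp)-1)])
for c in [(0,245),(100,303),(200,315),(300,305),(440,255),(520,195),(580,135),(610,30)]:
    zs=np.linspace(0,.5,101); P=np.array([back("top",[t(c)],z)[0] for z in zs]); q=proj("scene",P)
    D=np.linalg.norm(q[:,None]-d[None],axis=2).min(1)
    idx=[i for i in range(1,100) if D[i]<=D[i-1] and D[i]<D[i+1] and D[i]<6]
    print(c,[(P[i].round(3),D[i].round(1)) for i in idx], D[0].round(1))
# vertical post axis & clamp at scene (150,140), boom end (318,122)
for z in (.2,.3,.4): print(z,proj("scene",[[.81,-.02,z]])*2.3-np.array([120*2.3,0]))
```

```text
(0, 245) [] 9.8
(100, 303) [(array([0.761, 0.133, 0.04 ]), np.float64(0.2))] 8.9
(200, 315) [(array([0.719, 0.062, 0.085]), np.float64(0.3))] 16.9
(300, 305) [(array([ 0.691, -0.005,  0.135]), np.float64(0.3)), (array([ 0.572, -0.003,  0.39 ]), np.float64(5.8))] 23.4
(440, 255) [(array([ 0.635, -0.079,  0.285]), np.float64(0.2)), (array([ 0.604, -0.071,  0.35 ]), np.float64(0.6))] 27.3
(520, 195) [(array([ 0.637, -0.117,  0.33 ]), np.float64(2.1))] 24.1
(580, 135) [(array([ 0.669, -0.154,  0.32 ]), np.float64(2.5))] 20.4
(610, 30) [(array([ 0.863, -0.247,  0.11 ]), np.float64(0.1)), (array([ 0.706, -0.173,  0.345]), np.float64(0.1))] 6.4
0.2 [[151.98716764 300.21496749]]
0.3 [[139.76088154 201.18548875]]
0.4 [[126.66471072  92.37780243]]
```

```bash
cat >> h.py <<'E'
def W3(p,l):
    l=np.atleast_2d(np.array(l,float)); c,s=np.cos(p[2]),np.sin(p[2])
    return np.c_[l[:,0]*c-l[:,1]*s+p[0],l[:,0]*s+l[:,1]*c+p[1],l[:,2]]
def box(x0,x1,y0,y1,z0,z1):
    P=[(x,y,z) for z in (z0,z1) for x,y in ((x0,y0),(x1,y0),(x1,y1),(x0,y1))]
    E=[(0,1),(1,2),(2,3),(3,0),(4,5),(5,6),(6,7),(7,4),(0,4),(1,5),(2,6),(3,7)]
    return np.array(P)/1000.,E
def draw(im,n,p,boxes,crop,f):
    y0,y1,x0,x1=crop; a=cv2.resize(im[y0:y1,x0:x1],None,fx=f,fy=f,interpolation=cv2.INTER_CUBIC)
    for b,col in boxes:
        P,E=box(*b); q=(proj(n,W3(p,P))-[x0,y0]+.5)*f-.5
        for i,j in E: cv2.line(a,tuple(map(int,(q[i]*8).round())),tuple(map(int,(q[j]*8).round())),col,1,cv2.LINE_AA,3)
    return a
E
python3 - <<'E'
from h import *
B=[((-105,105,-50,50,0,12),(0,255,0)),((57,93,-18,18,12,56),(255,0,0)),((58,92,-6,6,69,93),(0,0,255)),((-85,-85,-50,50,12,12),(255,0,255)),((-28,-23,-7,7,24,36),(255,255,0))]
p=[.5569,.0217,.079]
a=cv2.imread("pics/top0.png"); cv2.imwrite("pics/ov_t.png",draw(a,"top",p,B,(135,270,205,315),4.4))
a=cv2.imread("pics/scene0.png"); a=cv2.convertScaleAbs(a,alpha=1.6,beta=20);cv2.imwrite("pics/ov_s.png",draw(a,"scene",p,B,(185,290,190,325),5.5))
E
```

```text
(no output)
```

View pics/ov_t.png

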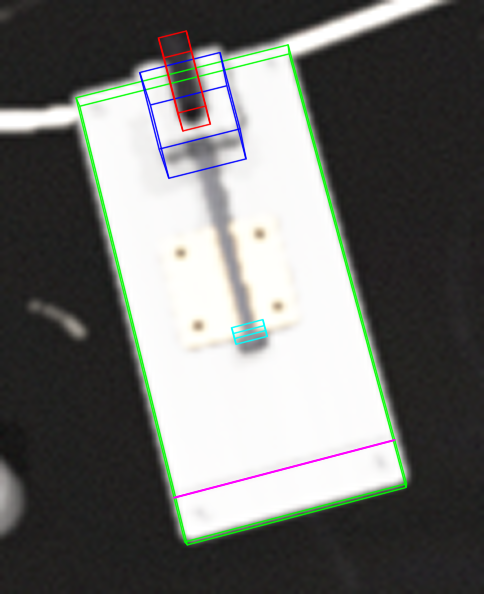

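View pics/ov_s.png

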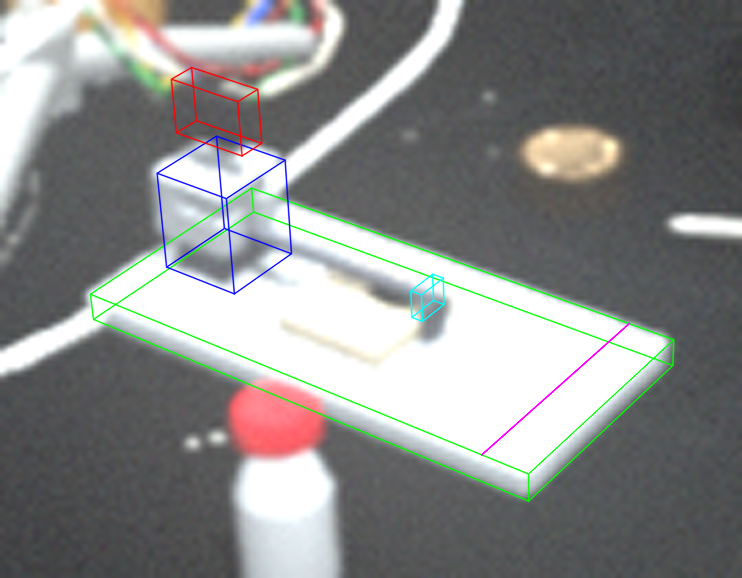

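The jig is at about (0.5569, 0.0217) with yaw 0.079. The two cameras agree to about 3 mm, and the bed and wing wireframes land on the picture. That puts the wing at about (0.632, 0.028). A white cable may hang beyond the keeper on the right, so I'll come in from the robot's side and swing the finger to the left.

Request:
{"api": "jog_arm", "payload": {
  "series": [
    [[0.317,0.6,-0.02],-0.304,0.06],
    [[0.317,0.6,-0.02],-0.304,0.06],
    [[0.317,0.6,-0.02],-0.304,0.06],
    [[0.317,0.6,-0.02],-0.304,0.06],
    [[0.317,0.6,-0.02],-0.304,0.06],
    [[0.317,0.6,-0.02],-0.304,0.06],
    [[0.317,0.6,-0.02],-0.304,0.06],
    [[0.317,0.6,-0.02],-0.304,0.06],
    [[0.317,0.6,-0.02],-0.304,0.06],
    [[0.317,0.6,-0.02],-0.304,0.06],
    [[0.317,0.6,-0.02],-0.304,0.06],
    [[0.317,0.6,-0.02],-0.304,0.06]
  ],
  "grip_force": 30
}}

```text
time: 1.6
ee_pos: [0.5514, 0.0233, 0.1934]
tcp_rot: [0.999, 0.041, -0.0, -0.0]
wrist_force: [0.4, -1.1, 0.6]
opening: 0.0599
```

Request:
{"api": "jog_arm", "payload": {
  "series": [
    [[0.02,0.002,-0.03],-0.003,0.05],
    [[0.05,0.005,-0.06],-0.003,0.05],
    [[0.08,0.007,-0.083],-0.003,0.05],
    [[0.08,0.007,-0.083],-0.003,0.05]
  ]
}}

```text
time: 2.1
ee_pos: [0.6306, 0.0266, 0.1087]
tcp_rot: [0.999, 0.038, -0.001, -0.0]
wrist_force: [-0.1, -0.3, -1.1]
opening: 0.05
```

Run:
```python
from h import *
o=manip.get_obs(); print(o["ee_pos"],o["wrist_force"],o["tcp_rot"],o["qpos"])
for n in ("top","scene"):
    im=eyes.read_camera(n); cv2.imwrite(f"pics/{n}1.png",im)
a=cv2.imread("pics/top1.png")[80:270,180:340]; b=cv2.imread("pics/scene1.png")[100:290,180:340]
cv2.imwrite("pics/c1.png",cv2.resize(np.hstack([a,b]),None,fx=2.5,fy=2.5,interpolation=cv2.INTER_CUBIC))
```

```text
[0.63056956 0.02656241 0.10870429] [-0.10781806 -0.34590487 -1.06418741] [ 9.99290100e-01  3.76499903e-02 -1.33055898e-03 -6.70495415e-05] [-5.24159189e-02  6.13789756e-01  1.44056270e+00 -1.19357553e-04
  1.08990260e+00  1.44311791e+00]
```

View pics/c1.png

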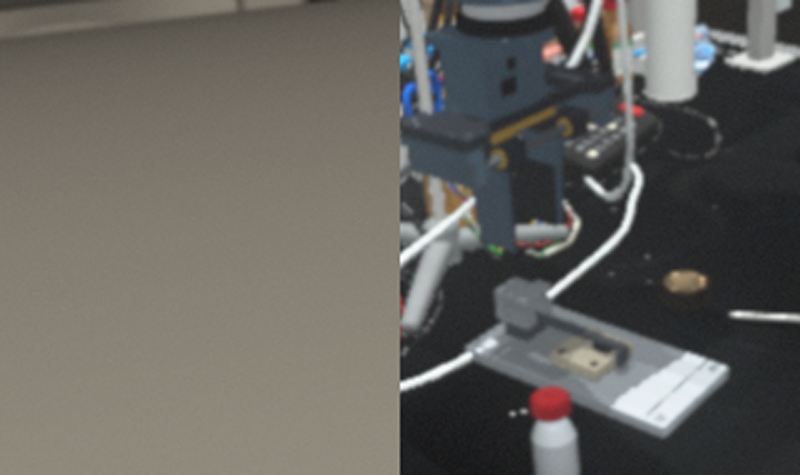

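Run:
```python
from h import *
p=[.5569,.0217,.079]
B=[((58,92,-6,6,69,93),(0,0,255))]
a=cv2.convertScaleAbs(cv2.imread("pics/scene1.png"),alpha=3,beta=20)
cv2.imwrite("pics/c2.png",draw(a,"scene",p,B,(140,240,180,280),6))
```

```text
(no output)
```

View pics/c2.png

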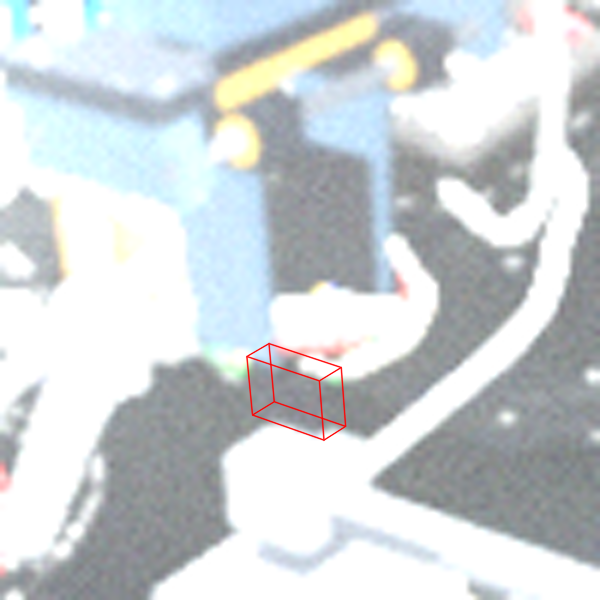

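Request:
{"api": "jog_arm", "payload": {
  "series": [
    [[0.0015,0,-0.015],0,0.05],
    [[0.0015,0,-0.03],0,0.05],
    [[0.0015,0,-0.046],0,0.05],
    [[0.0015,0,-0.046],0,0.05]
  ]
}}

```text
time: 2.7
ee_pos: [0.6308, 0.0273, 0.0632]
tcp_rot: [0.999, 0.038, -0.001, -0.0]
wrist_force: [-1.2, -0.0, 0.6]
opening: 0.05
```

Run:
```python
from h import *
o=manip.get_obs(); print(o["ee_pos"],o["wrist_force"],o["tcp_rot"])
im=eyes.read_camera("scene"); cv2.imwrite("pics/scene2.png",im)
B=[((58,92,-6,6,69,93),(0,0,255))]
cv2.imwrite("pics/c3.png",draw(cv2.convertScaleAbs(im,alpha=2,beta=20),"scene",[.5569,.0217,.079],B,(140,240,180,280),6))
print(manip.get_obs()["ee_pos"])
```

```text
[0.63078416 0.02728239 0.06324314] [-1.18698078 -0.01076742  0.61114914] [ 9.99280141e-01  3.79104623e-02 -1.40758368e-03 -1.19932537e-04]
[0.63144532 0.02725479 0.0642001 ]
```

View pics/c3.png

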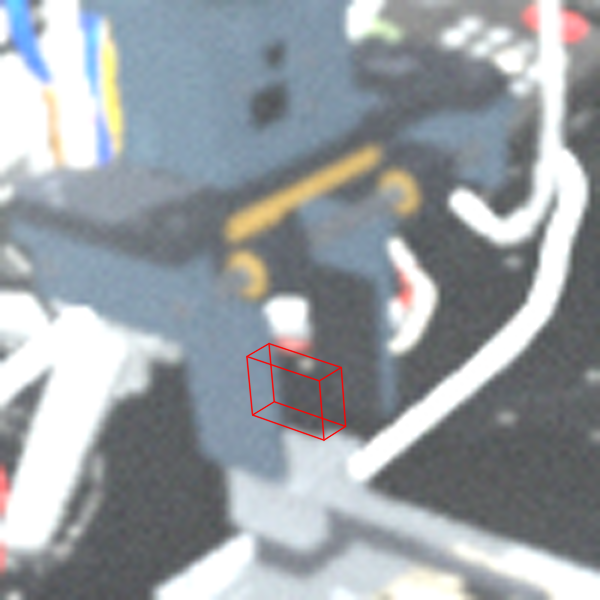

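The gripper straddles the wing at z 0.064. I'll close softly first to feel whether it's centred.

Request:
{"api": "jog_arm", "payload": {
  "series": [
    [[0,0,0],0,0.03],
    [[0,0,0],0,0.018],
    [[0,0,0],0,0.008],
    [[0,0,0],0,0.008],
    [[0,0,0],0,0.008],
    [[0,0,0],0,0.008]
  ],
  "grip_force": 6
}}

```text
time: 3.5
ee_pos: [0.6321, 0.0281, 0.0651]
tcp_rot: [0.999, 0.038, 0.0, -0.001]
wrist_force: [0.8, 6.8, 1.4]
opening: 0.0125
```

Request:
{"api": "jog_arm", "payload": {
  "series": [
    [[0,0.0007,0],0,0.006],
    [[0,0.0007,0],0,0.006],
    [[0,0.0007,0],0,0.006]
  ]
}}

```text
time: 3.88
ee_pos: [0.6321, 0.0282, 0.065]
tcp_rot: [0.999, 0.038, 0.0, -0.0]
wrist_force: [0.7, 5.7, 2.6]
opening: 0.0122
```

Request:
{"api": "jog_arm", "payload": {
  "series": [
    [[0,0.0015,0],0,0.006],
    [[0,0.0015,0],0,0.006]
  ]
}}

```text
time: 4.12
ee_pos: [0.6321, 0.029, 0.065]
tcp_rot: [0.999, 0.038, 0.0, 0.0]
wrist_force: [-0.4, -2.6, 2.5]
opening: 0.012
```

Request:
{"api": "jog_arm", "payload": {
  "series": [
    [[0,-0.0004,0],0,0.004],
    [[0,-0.0004,0],0,0.004],
    [[0,-0.0004,0],0,0.004]
  ],
  "grip_force": 40
}}

```text
time: 4.5
ee_pos: [0.6321, 0.0289, 0.065]
tcp_rot: [0.999, 0.038, 0.0, 0.0]
wrist_force: [1.2, -1.9, 2.6]
opening: 0.0119
```

Request:
{"api": "jog_arm", "payload": {
  "series": [
    [[0,0,0.001],0,0.004],
    [[0,0,0.002],0,0.004],
    [[0,0,0.004],0,0.004],
    [[0,0,0.006],0,0.004],
    [[0,0,0.008],0,0.004],
    [[0,0,0.009],0,0.004],
    [[0,0,0.009],0,0.004]
  ]
}}

```text
time: 5.38
ee_pos: [0.6318, 0.029, 0.0739]
tcp_rot: [0.999, 0.038, -0.0, 0.0]
wrist_force: [0.9, -4.1, -9.6]
opening: 0.0119
```

Request:
{"api": "jog_arm", "payload": {
  "series": [
    [[0,-0.0005,0.0005],0,0.004],
    [[0,-0.0005,0.001],0,0.004],
    [[0,-0.0005,0.0015],0,0.004]
  ]
}}

```text
time: 5.75
ee_pos: [0.6318, 0.0288, 0.0754]
tcp_rot: [0.999, 0.038, -0.0, -0.0]
wrist_force: [-0.2, 0.7, -9.4]
opening: 0.0117
```

Request:
{"api": "jog_arm", "payload": {
  "series": [
    [[0,0,0.0005],0,0.004],
    [[0,0,0.001],0,0.004]
  ]
}}

```text
time: 6.0
ee_pos: [0.6318, 0.0287, 0.0764]
tcp_rot: [0.999, 0.038, -0.0, -0.0]
wrist_force: [-0.4, 1.1, -9.5]
opening: 0.0119
```

Lift is 11.4 mm and the force is steady at about 9.5 N, so it's not at the roof yet.

Request:
{"api": "jog_arm", "payload": {
  "series": [
    [[0,0,0.0005],0,0.004],
    [[0,0,0.001],0,0.004]
  ]
}}

```text
time: 6.25
ee_pos: [0.6318, 0.0287, 0.0774]
tcp_rot: [0.999, 0.038, -0.0, -0.0]
wrist_force: [-0.4, 2.2, -9.8]
opening: 0.0118
```

Request:
{"api": "jog_arm", "payload": {
  "series": [
    [[0,0,0.0005],0,0.004],
    [[0,0,0.001],0,0.004]
  ]
}}

```text
time: 6.5
ee_pos: [0.6319, 0.0287, 0.0784]
tcp_rot: [0.999, 0.038, -0.0, -0.0]
wrist_force: [0.5, 3.5, -9.0]
opening: 0.012
```

Request:
{"api": "jog_arm", "payload": {
  "series": [
    [[0,0.0002,0.0005],0,0.004],
    [[0,0.0002,0.001],0,0.004]
  ]
}}

```text
time: 6.75
ee_pos: [0.6319, 0.0287, 0.0794]
tcp_rot: [0.999, 0.038, -0.0, 0.0]
wrist_force: [-0.7, 1.5, -10.4]
opening: 0.0115
```

Request:
{"api": "jog_arm", "payload": {
  "series": [
    [[0,0,0.0005],0,0.004],
    [[0,0,0.0008],0,0.004]
  ]
}}

```text
time: 7.0
ee_pos: [0.6319, 0.0287, 0.0802]
tcp_rot: [0.999, 0.038, -0.0, 0.0]
wrist_force: [-0.2, 2.7, -10.0]
opening: 0.0117
```

Request:
{"api": "jog_arm", "payload": {
  "series": [
    [[0,0,0.0004],0,0.004],
    [[0,0,0.0008],0,0.004]
  ]
}}

```text
time: 7.25
ee_pos: [0.6319, 0.0287, 0.081]
tcp_rot: [0.999, 0.038, -0.0, -0.0]
wrist_force: [-0.7, 1.9, -9.8]
opening: 0.012
```

Request:
{"api": "jog_arm", "payload": {
  "series": [
    [[0,0,0.0004],0,0.004],
    [[0,0,0.0008],0,0.004]
  ]
}}

```text
time: 7.5
ee_pos: [0.6319, 0.0287, 0.0818]
tcp_rot: [0.999, 0.038, -0.0, -0.0]
wrist_force: [-0.4, 1.1, -11.0]
opening: 0.0119
```

Request:
{"api": "jog_arm", "payload": {
  "series": [
    [[0,0,0.0004],0,0.004],
    [[0,0,0.0008],0,0.004]
  ]
}}

```text
time: 7.75
ee_pos: [0.6319, 0.0287, 0.0826]
tcp_rot: [0.999, 0.038, -0.0, -0.0]
wrist_force: [-1.3, 1.2, -10.5]
opening: 0.0119
```

Run:
```python
from h import *
im=eyes.read_camera("scene"); cv2.imwrite("pics/scene4.png",im)
a=[cv2.resize(cv2.imread(f"pics/scene{k}.png")[205:255,215:285],None,fx=7,fy=7,interpolation=cv2.INTER_CUBIC) for k in (2,4)]
cv2.imwrite("pics/c4.png",np.vstack(a)[:,:])
print(manip.get_obs()["wrist_force"], manip.get_obs()["ee_pos"])
```

```text
[ -1.3482958    1.9904275  -11.02647098] [0.63192119 0.02873581 0.0826639 ]
```

View pics/c4.png

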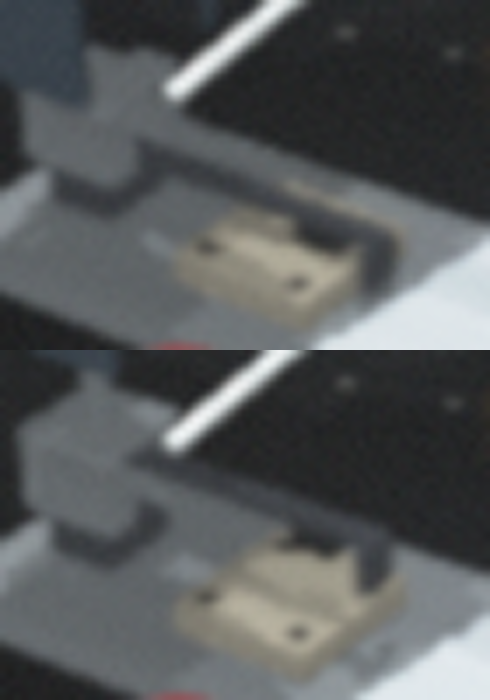

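Run:
```python
from h import *
p=[.5569,.0217,.079]
for z in (.030,.040,.0476): print(z,proj("scene",W3(p,[[-.0305,.007,z],[.05,.004,z]])))
a=cv2.cvtColor(cv2.imread("pics/scene2.png"),6).astype(np.float32);b=cv2.cvtColor(cv2.imread("pics/scene4.png"),6).astype(np.float32)
# arm upper edge: vertical profile columns
for c in (248,252,256,262): print(c,a[210:246,c].astype(int),"\n   ",b[210:246,c].astype(int))
```

```text
0.03 [[267.20483707 240.90132381]
 [238.15343975 229.03548066]]
0.04 [[267.06480237 236.84882558]
 [237.85856244 225.11258001]]
0.0476 [[266.95736487 233.73657618]
 [237.63256934 222.10168153]]
248 [229 225 171 104  54  37  36  36  36  37  37  36  40  49  75  95  99  97
  94  78  64  61  64  79  97 106 115 124 141 154 153 143 137 139 138 132] 
    [233 229 175 107  60  41  34  40  37  39  37  38  46  59  63  66  75  91
  97 102 102 101  98  98 105 111 116 125 136 153 166 174 170 154 144 135]
252 [ 92  53  36  36  36  33  36  37  37  38  37  39  38  36  42  61  88 100
  99  97  91  79  74  67  76  97 112 118 128 155 168 168 156 147 142 139] 
    [ 94  55  40  39  38  35  39  39  36  39  39  39  39  45  62  71  70  69
  81  95 100 104 108 119 133 147 147 141 134 140 154 168 172 177 176 163]
256 [ 40  40  35  36  35  37  38  36  36  37  34  36  37  37  40  37  50  80
  95  99 110 119 104  82  71  77  95 102  99 117 153 168 169 165 145 123] 
    [ 44  41  41  37  36  36  37  39  36  40  40  39  40  38  44  55  65  68
  67  71  77  80  69  89 132 150 153 153 152 148 142 148 160 169 153 134]
262 [ 45  40  36  34  38  39  36  38  36  34  35  38  38  38  38  39  40  41
  46  71  91  98 107 123 116  90  73  65  57  52  62  98 137 162 167 151] 
    [ 47  42  45  37  41  35  36  37  38  37  39  38  39  39  39  37  40  49
  65  71  67  59  52  58  91 135 151 154 156 152 146 141 142 146 161 152]
```

Registering the arm's dark band between the two pictures gives a shift of about 6.7 px, or about 16.5 mm of lift. The grip isn't slipping and the roof should be close, so I'll take finer steps.

Request:
{"api": "jog_arm", "payload": {
  "series": [
    [[0,0,0.0004],0,0.004],
    [[0,0,0.0004],0,0.004]
  ]
}}

```text
time: 8.05
ee_pos: [0.6319, 0.0287, 0.0829]
tcp_rot: [0.999, 0.038, -0.0, 0.0]
wrist_force: [-1.4, 1.4, -12.6]
opening: 0.0119
```

Request:
{"api": "jog_arm", "payload": {
  "series": [
    [[0,0,0.0004],0,0.004],
    [[0,0,0.0004],0,0.004]
  ]
}}

```text
time: 8.3
ee_pos: [0.6318, 0.0287, 0.083]
tcp_rot: [0.999, 0.038, -0.0, -0.0]
wrist_force: [1.9, 1.0, -19.9]
opening: 0.0118
```

The stop is felt at z = 0.083: the force rises from 11 to 20 N within 0.4 mm. I'll back off about 1.5 mm and start swinging left, which is a negative turn.

Request:
{"api": "jog_arm", "payload": {
  "series": [
    [[0,0,-0.0008],0,0.004],
    [[0,0,-0.0016],0,0.004],
    [[0,0,-0.0016],0,0.004],
    [[0,0,-0.0016],-0.04,0.004],
    [[0,0,-0.0016],-0.08,0.004],
    [[0,0,-0.0016],-0.12,0.004],
    [[0,0,-0.0016],-0.12,0.004]
  ]
}}

```text
time: 9.18
ee_pos: [0.6319, 0.0288, 0.0819]
tcp_rot: [1.0, -0.022, 0.0, -0.0]
wrist_force: [-2.1, 2.6, -10.9]
opening: 0.0116
```

Request:
{"api": "jog_arm", "payload": {
  "series": [
    [[0,0,0],-0.06,0.004],
    [[0,0,0],-0.12,0.004],
    [[0,0,0],-0.18,0.004],
    [[0,0,0],-0.24,0.004],
    [[0,0,0],-0.24,0.004]
  ]
}}

```text
time: 9.8
ee_pos: [0.632, 0.0289, 0.0819]
tcp_rot: [0.99, -0.141, 0.0, -0.0]
wrist_force: [-2.1, 4.1, -10.2]
opening: 0.0118
```

Request:
{"api": "jog_arm", "payload": {
  "series": [
    [[-0.0002,0.0005,0],-0.07,0.004],
    [[-0.0002,0.0005,0],-0.14,0.004],
    [[-0.0002,0.0005,0],-0.21,0.004],
    [[-0.0002,0.0005,0],-0.28,0.004],
    [[-0.0002,0.0005,0],-0.28,0.004]
  ]
}}

```text
time: 10.42
ee_pos: [0.632, 0.0292, 0.0819]
tcp_rot: [0.961, -0.277, 0.0, -0.0]
wrist_force: [0.4, 2.3, -11.8]
opening: 0.0119
```

Request:
{"api": "jog_arm", "payload": {
  "series": [
    [[0,0,0],-0.07,0.004],
    [[0,0,0],-0.14,0.004],
    [[0,0,0],-0.21,0.004],
    [[0,0,0],-0.28,0.004],
    [[0,0,0],-0.35,0.004],
    [[0,0,0],-0.35,0.004]
  ]
}}

```text
time: 11.18
ee_pos: [0.632, 0.0293, 0.0819]
tcp_rot: [0.898, -0.44, 0.0, -0.0]
wrist_force: [0.1, 3.7, -9.9]
opening: 0.012
```

Request:
{"api": "jog_arm", "payload": {
  "series": [
    [[0,0,-0.0006],0,0.004],
    [[0,0,-0.0012],0,0.004],
    [[0,0,-0.0017],0,0.004],
    [[0,0,-0.0017],0,0.004]
  ]
}}

```text
time: 11.68
ee_pos: [0.632, 0.0293, 0.0802]
tcp_rot: [0.897, -0.441, 0.0, -0.0]
wrist_force: [2.1, 4.9, -10.7]
opening: 0.0117
```

Request:
{"api": "jog_arm", "payload": {
  "series": [
    [[0,0,-0.0003],0,0.004],
    [[0,0,-0.0006],0,0.004]
  ]
}}

```text
time: 11.92
ee_pos: [0.632, 0.0293, 0.0799]
tcp_rot: [0.897, -0.441, 0.0, -0.0]
wrist_force: [0.4, 4.6, -1.3]
opening: 0.0117
```

It's resting on the ledge, with the vertical force down to about 1 N. I'll open and go straight up.

Request:
{"api": "jog_arm", "payload": {
  "series": [
    [[0,0,0],0,0.02],
    [[0,0,0],0,0.03],
    [[0,0,0],0,0.045],
    [[0,0,0],0,0.05],
    [[0,0,0.03],0,0.05],
    [[0,0,0.06],0,0.05],
    [[-0.05,0,0.11],0.2,0.06],
    [[-0.1,0,0.11],0.4,0.068],
    [[-0.15,0,0.11],0.6,0.068]
  ]
}}

```text
time: 13.05
ee_pos: [0.4803, 0.0292, 0.1902]
tcp_rot: [0.985, -0.172, 0.001, -0.0]
wrist_force: [0.1, -0.5, -0.3]
opening: 0.068
```

Run:
```python
from h import *
o=manip.get_obs(); print(o["ee_pos"],o["wrist_force"],o["tcp_rot"],o["time"])
im=eyes.read_camera("scene"); cv2.imwrite("pics/scene5.png",im)
t=eyes.read_camera("top"); cv2.imwrite("pics/top5.png",t)
a=cv2.resize(im[190:300,190:320],None,fx=5,fy=5,interpolation=cv2.INTER_CUBIC)
cv2.imwrite("pics/c5.png",a)
```

```text
[0.48027275 0.02921023 0.19024983] [ 0.14760136 -0.54081011 -0.34173454] [ 9.85118960e-01 -1.71872242e-01  7.51688282e-04 -4.32914092e-05] 13.05
```

View pics/c5.png

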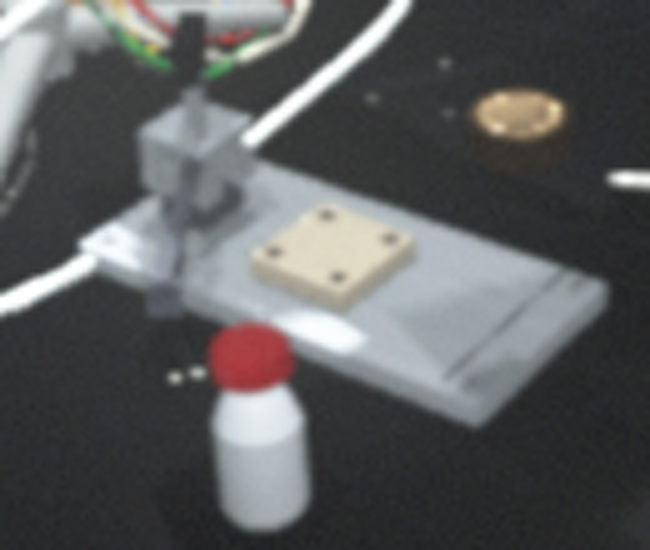

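View pics/top5.png

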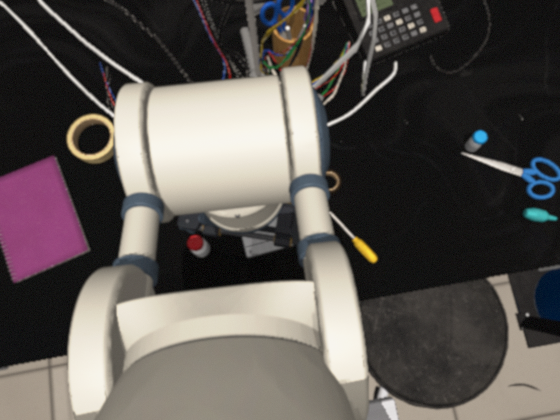

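```bash
cat >> h.py <<'E'
PL=np.array([(25,26,.0225),(25,-26,.0225),(-25,-26,.0225),(-25,26,.0225)])*[1e-3,1e-3,1]
def fitplate(n,px,idx=(0,1,2,3)):
    f=lambda p:(proj(n,W3(p,PL[list(idx)]))-px).ravel()
    r=least_squares(f,[.55,.02,.05]); return r.x,r.fun.round(2)
def injig(p,j=(.5569,.0217,.079)):
    c,s=np.cos(j[2]),np.sin(j[2]); d=np.array(p[:2])-j[:2]; return np.r_[c*d[0]+s*d[1],-s*d[0]+c*d[1],p[2]-j[2]]
E
python3 - <<'E'
from h import *
im=cv2.imread("pics/scene5.png")
hsv=cv2.cvtColor(im,cv2.COLOR_BGR2HSV)
m=((hsv[...,1]>35)&(hsv[...,0]>10)&(hsv[...,0]<35)).astype(np.uint8)
m[:225]=0;m[255:]=0;m[:,:235]=0;m[:,278:]=0
print(m.sum()); c=max(cv2.findContours(m,0,2)[0],key=cv2.contourArea); print(cv2.convexHull(c).reshape(-1,2).tolist())
px=uz([(250,256),(328,203),(415,241),(337,297)],5,190,190)
p,f=fitplate("scene",px); print(p,f,injig(p)*[1000,1000,1])
px=uz([(162,240),(277,212),(300,322),(188,350)],4.4,205,135)
p,f=fitplate("top",px); print(p,f,injig(p)*[1000,1000,1])
a=cv2.resize(im[220:260,235:280],None,fx=14,fy=14,interpolation=cv2.INTER_CUBIC)
B=[((-25,25,-26,26,12,22.5),(0,0,255))]
cv2.imwrite("pics/c6.png",draw(im,"scene",[.5573,.0243,.056],B,(220,260,235,280),14))
E
```

```text
0Traceback (most recent call last):
  File "<stdin>", line 6, in <module>
ValueError: max() iterable argument is empty
```

Run:
```python
from h import *
im=cv2.imread("pics/scene5.png")
px=uz([(250,256),(328,203),(415,241),(337,297)],5,190,190)
p,f=fitplate("scene",px); print(p,f,injig(p)*[1000,1000,1])
px=uz([(162,240),(277,212),(300,322),(188,350)],4.4,205,135)
p,f=fitplate("top",px); print(p,f,injig(p)*[1000,1000,1])
B=[((-25,25,-26,26,12,22.5),(0,0,255))]
cv2.imwrite("pics/c6.png",draw(im,"scene",[.5573,.0243,.056],B,(220,260,235,280),14))
```

```text
[0.55616478 0.02748494 0.01939647] [-0.47 -0.01  0.04  0.13  0.36 -0.04  0.07 -0.12] [-0.27638756  5.82492337 -0.05960353]
[0.55723623 0.02350727 0.05890934] [ 0.06  0.22 -0.19  0.54  0.42 -0.28 -0.3  -0.46] [ 0.47781124  1.77509503 -0.02009066]
```

View pics/c6.png

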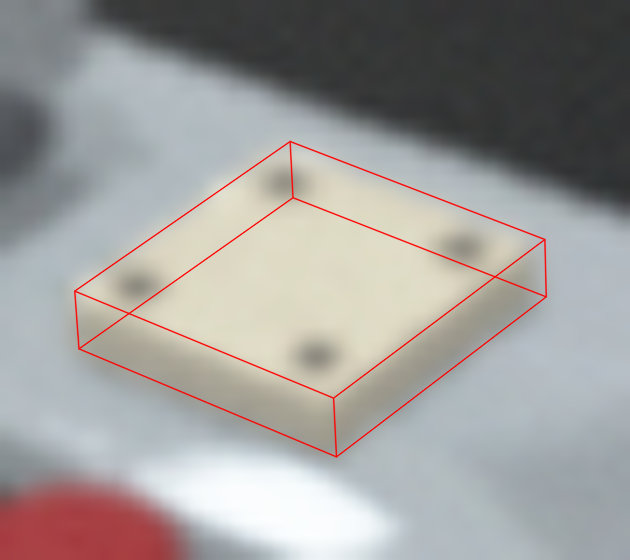

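The finger is parked on the left and the plate hasn't moved; the scene picture shows the hook at about (223,250) and the plate centre at about (256,240). The grip put the spindle at (0.632, 0.029), about 1.3 mm further in y than the camera fit. Next I'll go over the plate.

Request:
{"api": "jog_arm", "payload": {
  "series": [
    [[0.04,-0.0044,-0.04],0.15,0.068],
    [[0.077,-0.0044,-0.09],0.3,0.068],
    [[0.077,-0.0044,-0.13],0.39,0.068],
    [[0.077,-0.0044,-0.145],0.39,0.068],
    [[0.077,-0.0044,-0.145],0.39,0.068]
  ],
  "grip_force": 8
}}

```text
time: 13.78
ee_pos: [0.5584, 0.0248, 0.0444]
tcp_rot: [1.0, 0.018, -0.001, -0.0]
wrist_force: [0.1, -0.2, 0.5]
opening: 0.0678
```

Run:
```python
from h import *
o=manip.get_obs(); print(o["ee_pos"],o["wrist_force"],o["tcp_rot"],o["time"])
im=eyes.read_camera("scene"); cv2.imwrite("pics/scene6.png",im)
a=cv2.resize(im[180:280,190:310],None,fx=6,fy=6,interpolation=cv2.INTER_CUBIC)
cv2.imwrite("pics/c7.png",cv2.convertScaleAbs(a,alpha=1.7,beta=15))
```

```text
[0.55842761 0.02484438 0.04439413] [ 0.11930913 -0.23765366  0.45285619] [ 9.99839884e-01  1.78845907e-02 -5.87263529e-04 -4.55709709e-05] 13.775
```

View pics/c7.png

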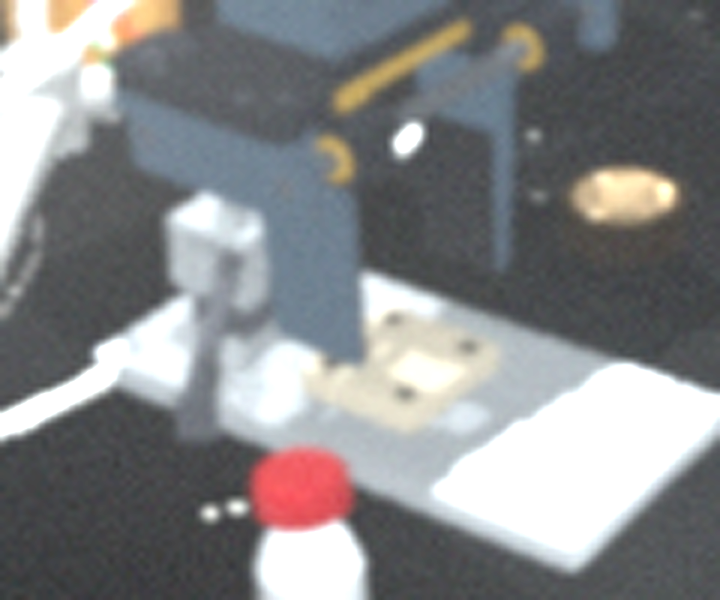

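Request:
{"api": "jog_arm", "payload": {
  "series": [
    [[0,0,-0.012],0,0.068],
    [[0,0,-0.022],0,0.068],
    [[0,0,-0.03],0,0.068],
    [[0,0,-0.03],0,0.068]
  ]
}}

```text
time: 14.32
ee_pos: [0.5583, 0.0249, 0.0139]
tcp_rot: [1.0, 0.019, -0.001, -0.0]
wrist_force: [-0.2, 0.6, 0.4]
opening: 0.0679
```

Request:
{"api": "jog_arm", "payload": {
  "series": [
    [[0,0,0],0,0.06],
    [[0,0,0],0,0.054],
    [[0,0,0],0,0.05],
    [[0,0,0],0,0.048],
    [[0,0,0],0,0.048],
    [[0,0,0],0,0.048]
  ]
}}

```text
time: 15.08
ee_pos: [0.559, 0.0248, 0.0147]
tcp_rot: [1.0, 0.019, 0.0, 0.0]
wrist_force: [-0.8, -0.1, 5.7]
opening: 0.0519
```

Request:
{"api": "jog_arm", "payload": {
  "series": [
    [[-0.006,-0.0005,0],0.01,0.048],
    [[-0.014,-0.0011,0],0.02,0.048],
    [[-0.022,-0.0017,0],0.03,0.048],
    [[-0.03,-0.0024,0],0.04,0.048],
    [[-0.038,-0.003,0],0.04,0.048],
    [[-0.046,-0.0036,0],0.04,0.048],
    [[-0.052,-0.0041,0],0.04,0.048],
    [[-0.056,-0.0044,0],0.04,0.048],
    [[-0.056,-0.0044,0],0.04,0.048]
  ]
}}

```text
time: 16.2
ee_pos: [0.5019, 0.0204, 0.0147]
tcp_rot: [0.999, 0.039, -0.0, 0.0]
wrist_force: [0.1, -0.0, 7.7]
opening: 0.0518
```

Run:
```python
from h import *
o=manip.get_obs(); print(o["ee_pos"],o["wrist_force"],o["tcp_rot"],o["time"])
im=eyes.read_camera("scene"); cv2.imwrite("pics/scene7.png",im)
a=cv2.resize(im[190:290,210:320],None,fx=7,fy=7,interpolation=cv2.INTER_CUBIC)[:600]
cv2.imwrite("pics/c8.png",cv2.convertScaleAbs(a,alpha=1.5,beta=15))
```

```text
[0.5019347  0.02035953 0.01466632] [ 0.09032972 -0.03098703  7.74958208] [ 9.99226437e-01  3.93254763e-02 -1.84238029e-04  1.87998553e-05] 16.2
```

View pics/c8.png

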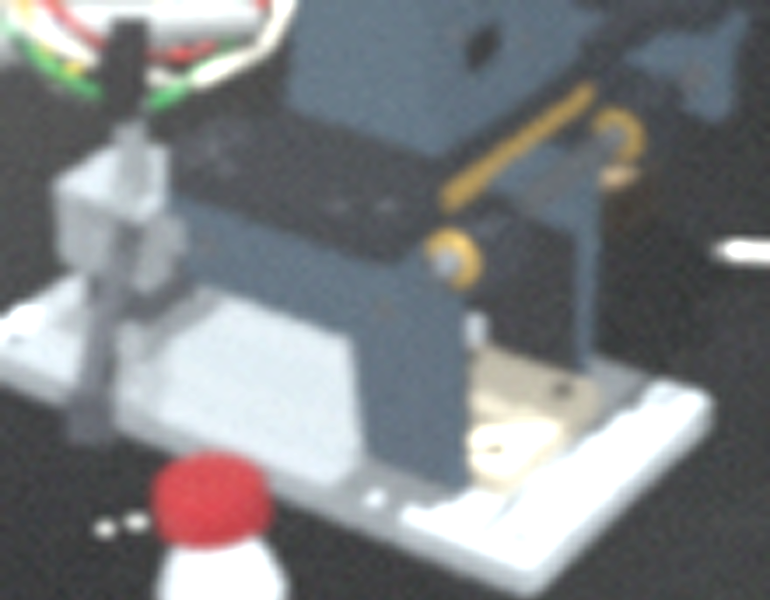

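Run:
```python
from h import *
im=cv2.imread("pics/scene7.png")
B=[((-85,-85,-50,50,12,12),(255,0,255)),((-81,-81,-26,26,12,22.5),(0,0,255))]
cv2.imwrite("pics/c9.png",draw(cv2.convertScaleAbs(im,alpha=1.2),"scene",[.5566,.0236,.0754],B,(230,280,265,320),12))
```

```text
(no output)
```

View pics/c9.png

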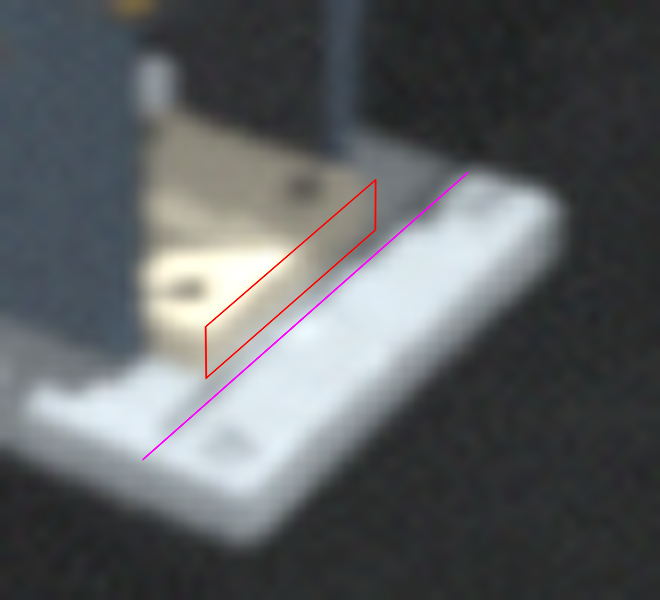

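The line shows in the shadow just ahead of the plate's near edge, and I estimate about 2 mm still to go.

Request:
{"api": "jog_arm", "payload": {
  "series": [
    [[-0.001,-0.0001,0],0,0.048],
    [[-0.0022,-0.0002,0],0,0.048],
    [[-0.0022,-0.0002,0],0,0.048],
    [[-0.0022,-0.0002,0],0,0.056],
    [[-0.0022,-0.0002,0],0,0.066],
    [[-0.0022,-0.0002,0],0,0.068],
    [[-0.0022,-0.0002,0.01],0,0.068],
    [[-0.0022,-0.0002,0.05],0,0.068],
    [[-0.0022,-0.0002,0.11],0,0.068],
    [[-0.0022,-0.06,0.16],0,0.068],
    [[-0.0022,-0.12,0.18],0,0.068],
    [[-0.0022,-0.18,0.18],0,0.068]
  ]
}}

```text
time: 17.75
ee_pos: [0.5011, -0.1494, 0.1963]
tcp_rot: [0.999, 0.04, 0.002, 0.001]
wrist_force: [1.1, -0.3, -0.3]
opening: 0.0679
```

Request:
{"api": "jog_arm", "payload": {
  "series": [
    [[-0.03,-0.06,0],0,0.068],
    [[-0.06,-0.12,0],0,0.068],
    [[-0.09,-0.18,0],0,0.068],
    [[-0.12,-0.24,0],0,0.068],
    [[-0.12,-0.24,0],0,0.068]
  ]
}}

```text
time: 18.38
ee_pos: [0.3788, -0.3904, 0.1942]
tcp_rot: [0.999, 0.038, 0.0, 0.0]
wrist_force: [0.6, 0.9, -0.5]
opening: 0.0682
```

Run:
```python
from h import *
o=manip.get_obs(); print(o["ee_pos"],o["wrist_force"],o["time"])
t=eyes.read_camera("top"); cv2.imwrite("pics/top8.png",t)
im=eyes.read_camera("scene"); cv2.imwrite("pics/scene8.png",im)
cv2.imwrite("pics/c10.png",cv2.resize(t[135:270,195:315],None,fx=4.4,fy=4.4,interpolation=cv2.INTER_CUBIC))
cv2.imwrite("pics/c11.png",cv2.resize(im[215:285,225:325],None,fx=8,fy=8,interpolation=cv2.INTER_CUBIC))
```

```text
[ 0.37875549 -0.39043665  0.19416551] [ 0.57954393  0.90895068 -0.46744749] 18.375
```

View pics/c10.png

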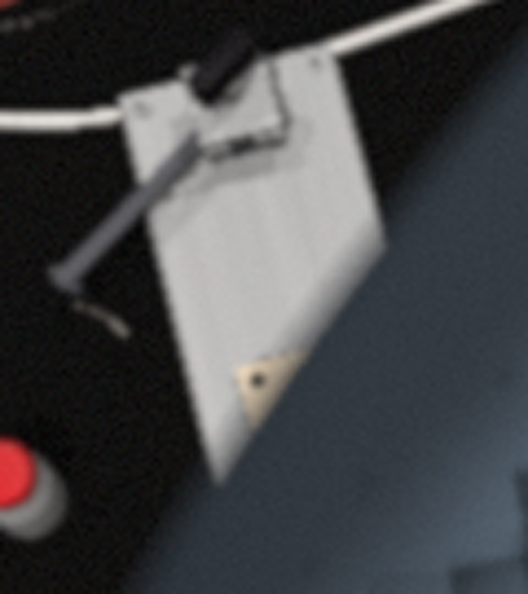

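View pics/c11.png

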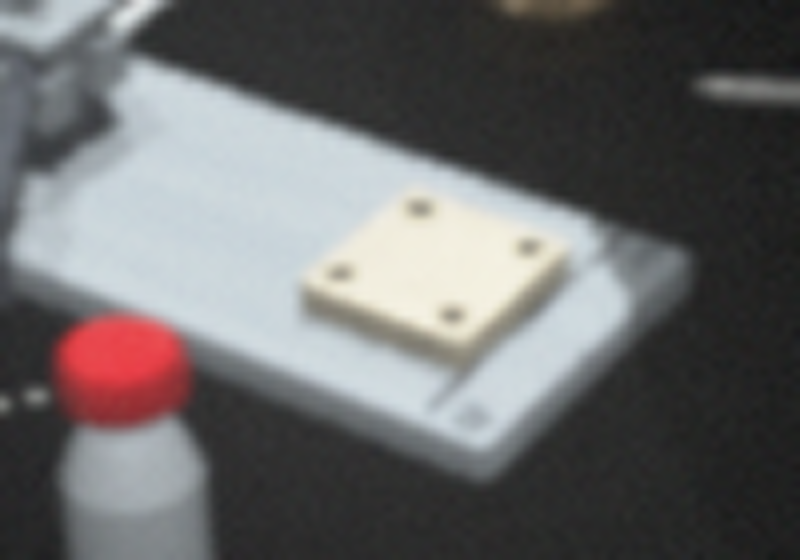

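Request:
{"api": "jog_arm", "payload": {
  "series": [
    [[-0.04,-0.05,0.01],0.15,0.068],
    [[-0.08,-0.1,0.02],0.3,0.068],
    [[-0.12,-0.15,0.02],0.3,0.068],
    [[-0.145,-0.19,0.02],0.3,0.068],
    [[-0.145,-0.19,0.02],0.3,0.068]
  ]
}}

```text
time: 19.1
ee_pos: [0.2347, -0.5792, 0.2136]
tcp_rot: [0.982, 0.187, -0.0, 0.0]
wrist_force: [0.6, 0.5, 0.0]
opening: 0.0682
```

Run:
```python
from h import *
o=manip.get_obs(); print(o["ee_pos"],o["wrist_force"],o["time"])
t=eyes.read_camera("top"); cv2.imwrite("pics/top9.png",t)
im=eyes.read_camera("scene"); cv2.imwrite("pics/scene9.png",im)
cv2.imwrite("pics/c12.png",cv2.resize(t[205:265,235:305],None,fx=9,fy=9,interpolation=cv2.INTER_CUBIC))
cv2.imwrite("pics/c13.png",cv2.resize(im[230:285,260:320],None,fx=10,fy=10,interpolation=cv2.INTER_CUBIC))
```

```text
[ 0.2346685  -0.57922135  0.21357237] [0.59537589 0.53769558 0.01778748] 19.1
```

View pics/c12.png

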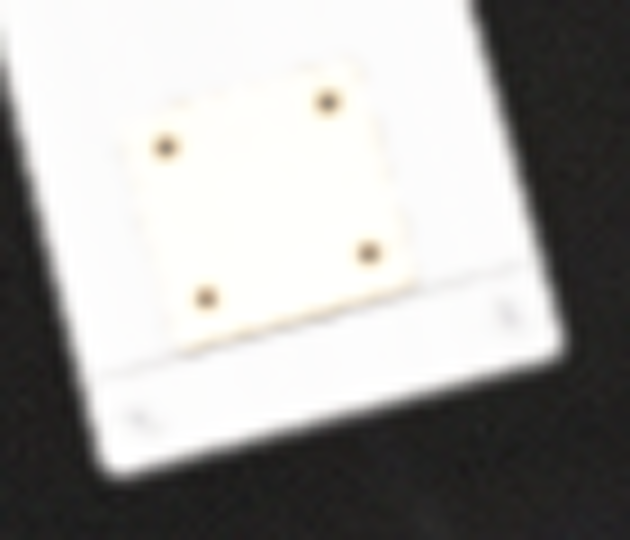

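View pics/c13.png

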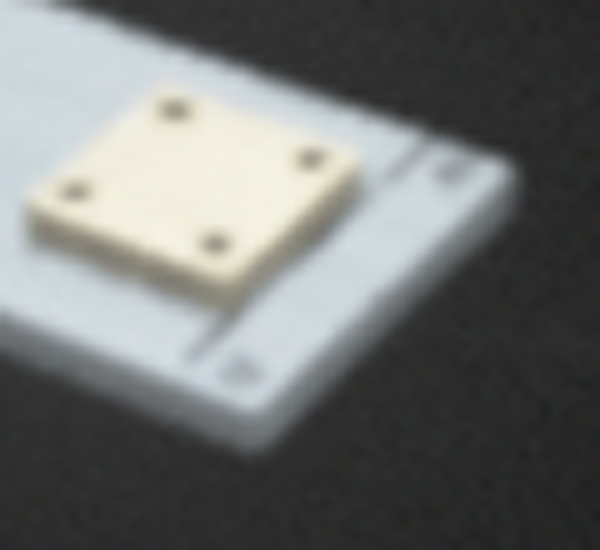

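Run:
```python
from h import *
def blobs(g,guess,r=3):
    out=[]
    for u,v in guess:
        u0,v0=int(round(u)),int(round(v)); w=g[v0-r:v0+r+1,u0-r:u0+r+1].astype(float)
        bg=np.percentile(w,70); d=np.clip(bg-w-5,0,None); yy,xx=np.mgrid[v0-r:v0+r+1,u0-r:u0+r+1]
        out.append(((d*xx).sum()/d.sum(),(d*yy).sum()/d.sum()))
    return np.array(out)
def linepts(g,a,b,half=3,n=6):
    a,b=np.array(a),np.array(b); t=(b-a)/np.linalg.norm(b-a); nn=np.array([-t[1],t[0]]); out=[]
    for s in np.linspace(0,1,n):
        c=a+(b-a)*s; o=np.linspace(-half,half,25); P=(c+o[:,None]*nn).astype(np.float32)
        w=cv2.remap(g.astype(np.float32),P[None,:,0].copy(),P[None,:,1].copy(),cv2.INTER_CUBIC).ravel()
        base=np.interp(o,[-half,half],[w[:4].mean(),w[-4:].mean()]); d=np.clip(base-w,0,None); d[d<.3*d.max()]=0
        out.append(c+nn*(d*o).sum()/d.sum())
    return np.array(out)
for n,f,x0,y0,H,L in (("top",9,235,205,[(165,147),(328,102),(369,253),(206,298)],[((105,375),(165,357)),((428,288),(500,270))]),
                      ("scene",10,260,230,[(75,190),(175,108),(311,157),(215,243)],[((192,357),(214,335)),((392,168),(422,140))])):
    for k in (9,):
        g=cv2.cvtColor(cv2.imread(f"pics/{n}{k}.png"),6)
        h=blobs(g,uz(H,f,x0,y0)); hw=back(n,h,.0225)[:,:2]
        l=np.vstack([linepts(g,*uz(q,f,x0,y0)) for q in L]); lw=back(n,l,.012)[:,:2]
        c=lw.mean(0); t=np.linalg.svd(lw-c)[2][0]; t*=np.sign(t[1]); nrm=np.array([t[1],-t[0]])
        print(n,"holes px",h.round(1).tolist(),"hole spacing",[round(1e3*np.linalg.norm(hw[i]-hw[(i+1)%4]),1) for i in range(4)])
        print(" line resid mm",(1e3*(lw-c)@nrm).round(2),"line yaw",np.arctan2(-t[0],t[1]))
        print(" centre dist mm",1e3*(hw.mean(0)-c)@nrm,"hole dists",(1e3*(hw-c)@nrm).round(2))
        ex=(hw[0]+hw[1]-hw[2]-hw[3]); ey=(hw[0]+hw[3]-hw[1]-hw[2])
        print(" yaw x",np.arctan2(ex[1],ex[0]),"yaw y",np.arctan2(-ey[0],ey[1]), "centre",hw.mean(0))
```

```text
top holes px [[253.0, 220.9], [271.0, 215.9], [275.6, 232.7], [257.5, 237.7]] hole spacing [np.float64(36.0), np.float64(34.1), np.float64(35.9), np.float64(34.0)]
 line resid mm [ 0.39 -0.06 -0.35 -0.13 -0.06  0.12  0.23  0.2  -0.25  0.27  0.04 -0.4 ] line yaw 0.08564599478232954
 centre dist mm 26.010908901838274 hole dists [42.82 43.22  9.15  8.86]
 yaw x 0.09208220874039598 yaw y 0.09530730101932104 centre [0.49955559 0.01953324]
scene holes px [[265.9, 250.4], [277.1, 240.0], [291.9, 245.9], [280.8, 255.6]] hole spacing [np.float64(44.1), np.float64(38.2), np.float64(40.9), np.float64(35.6)]
 line resid mm [ 0.23  0.26  0.13  0.02  0.19  0.24 -2.11 -2.12 -2.03 -2.09  3.71  3.58] line yaw 0.11250455711565518
 centre dist mm 23.683314005128498 hole dists [41.41 42.79  4.68  5.85]
 yaw x 0.08479118384715831 yaw y 0.11485739091072572 centre [0.49771303 0.02263525]
```

Run:
```python
from h import *
im=cv2.imread("pics/scene9.png"); g=cv2.cvtColor(im,6)
G=cv2.resize(g,None,fx=10,fy=10,interpolation=cv2.INTER_CUBIC).astype(float)
def loc(q,r=11):
    u,v=2600+q[0],2300+q[1]
    for _ in range(6):
        u0,v0=int(round(u)),int(round(v)); w=G[v0-r:v0+r+1,u0-r:u0+r+1]; yy,xx=np.mgrid[v0-r:v0+r+1,u0-r:u0+r+1]
        d=np.clip(np.median(w)-w,0,None); u,v=(d*xx).sum()/d.sum(),(d*yy).sum()/d.sum()
    return (u,v)
h=(np.array([loc(q) for q in [(75,190),(175,108),(311,157),(215,243)]])+.5)/10-.5
hw=back("scene",h,.0225)[:,:2]; print(h.round(2).tolist(),[round(1e3*np.linalg.norm(hw[i]-hw[(i+1)%4]),1) for i in range(4)])
# line from undisturbed start image: column-wise minima along rows
g0=cv2.cvtColor(cv2.imread("pics/scene0.png"),6)
for name,gg,rows in (("start",g0,[246,248,252,256,260,263,265]),("now",g,[245,246,247,263,264,265])):
    pts=[]
    for r in rows:
        xp=278.6+(265.8-r)*(23.6/21.8); cs=np.arange(int(xp)-4,int(xp)+6); w=gg[r,cs].astype(float)
        i=np.argmin(w[2:-2])+2; a,b,c=w[i-1:i+2]; pts.append((cs[i]+.5*(a-c)/(a-2*b+c),r))
    pts=np.array(pts); lw=back("scene",pts,.012)[:,:2]; c=lw.mean(0); t=np.linalg.svd(lw-c)[2][0]; t*=np.sign(t[1]); nr=np.array([t[1],-t[0]])
    print(name,pts.round(2).tolist(),(1e3*(lw-c)@nr).round(2),"yaw",np.arctan2(-t[0],t[1]),"dist",1e3*(hw.mean(0)-c)@nr,(1e3*(hw-c)@nr).round(1))
ey=(hw[0]+hw[3]-hw[1]-hw[2]);ex=(hw[0]+hw[1]-hw[2]-hw[3]);print(np.arctan2(-ey[0],ey[1]),np.arctan2(ex[1],ex[0]))
```

```text
[[267.07, 248.76], [277.03, 240.57], [290.65, 245.44], [281.08, 253.95]] [np.float64(36.1), np.float64(34.0), np.float64(36.0), np.float64(34.3)]
start [[300.09, 246.0], [298.0, 248.0], [293.07, 252.0], [289.07, 256.0], [284.02, 260.0], [281.12, 263.0], [279.07, 265.0]] [-0.06 -0.31  0.49 -0.3   0.67 -0.1  -0.39] yaw 0.08294992619554983 dist 26.1739651578414 [43.2 43.3  9.3  8.9]
now [[301.11, 245.0], [300.0, 246.0], [299.03, 247.0], [281.08, 263.0], [280.09, 264.0], [279.12, 265.0]] [ 0.07  0.07 -0.17  0.22  0.03 -0.21] yaw 0.08674197494219663 dist 26.298781999213578 [43.4 43.4  9.4  9.1]
0.09094659468713963 0.09585039944620602
```

Both cameras put the plate centre 26.0–26.3 mm from the line where it should be 25, so a gap of about 1.1 mm remains. Yaw is within 0.01 rad. That's inside tolerance, but there's time to close it, so I'll regrip the plate the same way and slide it about 1 mm further.

Request:
{"api": "jog_arm", "payload": {
  "series": [
    [[0.265,0.599,-0.06],-0.298,0.068],
    [[0.265,0.599,-0.06],-0.298,0.068],
    [[0.265,0.599,-0.06],-0.298,0.068],
    [[0.265,0.599,-0.06],-0.298,0.068],
    [[0.265,0.599,-0.06],-0.298,0.068],
    [[0.265,0.599,-0.06],-0.298,0.068],
    [[0.265,0.599,-0.06],-0.298,0.068],
    [[0.265,0.599,-0.06],-0.298,0.068],
    [[0.265,0.599,-0.06],-0.298,0.068],
    [[0.265,0.599,-0.06],-0.298,0.068],
    [[0.265,0.599,-0.06],-0.298,0.068],
    [[0.265,0.599,-0.06],-0.298,0.068]
  ],
  "grip_force": 8
}}

```text
time: 20.7
ee_pos: [0.5001, 0.025, 0.1536]
tcp_rot: [0.999, 0.043, -0.0, -0.0]
wrist_force: [-0.6, -0.4, -0.2]
opening: 0.0677
```

Request:
{"api": "jog_arm", "payload": {
  "series": [
    [[0,0,0],0,0.068]
  ]
}}

```text
time: 20.82
ee_pos: [0.4996, 0.0221, 0.1538]
tcp_rot: [0.999, 0.041, -0.0, -0.0]
wrist_force: [-0.6, -0.9, -0.2]
opening: 0.0678
```

Request:
{"api": "jog_arm", "payload": {
  "series": [
    [[0,0,-0.05],0,0.068],
    [[0,0,-0.1],0,0.068],
    [[0,0,-0.12],0,0.068],
    [[0,0,-0.13],0,0.068],
    [[0,0,-0.1385],0,0.068],
    [[0,0,-0.1385],0,0.068],
    [[0,0,-0.1385],0,0.068]
  ]
}}

```text
time: 21.7
ee_pos: [0.501, 0.0212, 0.0158]
tcp_rot: [0.999, 0.04, 0.001, 0.0]
wrist_force: [0.1, 0.6, -0.5]
opening: 0.068
```

Request:
{"api": "jog_arm", "payload": {
  "series": [
    [[0,0,-0.0006],0,0.06],
    [[0,0,-0.0006],0,0.054],
    [[0,0,-0.0006],0,0.05],
    [[0,0,-0.0006],0,0.048],
    [[0,0,-0.0006],0,0.048],
    [[0,0,-0.0006],0,0.048]
  ]
}}

```text
time: 22.45
ee_pos: [0.5007, 0.0213, 0.0147]
tcp_rot: [0.999, 0.04, 0.0, 0.0]
wrist_force: [-1.4, -0.6, 5.3]
opening: 0.0516
```

Request:
{"api": "jog_arm", "payload": {
  "series": [
    [[-0.0005,0,0],0,0.048],
    [[-0.0011,-0.0001,0],0,0.048],
    [[-0.0011,-0.0001,0],0,0.048],
    [[-0.0011,-0.0001,0],0,0.048]
  ]
}}

```text
time: 22.95
ee_pos: [0.5, 0.0211, 0.0147]
tcp_rot: [0.999, 0.04, 0.001, 0.0]
wrist_force: [4.0, 1.0, 5.7]
opening: 0.0519
```

Request:
{"api": "jog_arm", "payload": {
  "series": [
    [[-0.0005,0,0],0,0.048],
    [[-0.0005,0,0],0,0.048],
    [[-0.0005,0,0],0,0.056],
    [[-0.0005,0,0],0,0.066],
    [[-0.0005,0,0],0,0.068],
    [[-0.0005,0,0.01],0,0.068],
    [[-0.0005,0,0.05],0,0.068],
    [[-0.0005,0,0.11],0,0.068],
    [[-0.0005,-0.06,0.16],0,0.068],
    [[-0.0005,-0.12,0.18],0,0.068],
    [[-0.0005,-0.18,0.18],0,0.068]
  ]
}}

```text
time: 24.32
ee_pos: [0.4995, -0.1485, 0.1962]
tcp_rot: [0.999, 0.041, 0.002, 0.001]
wrist_force: [0.6, -0.0, -0.0]
opening: 0.068
```

Request:
{"api": "jog_arm", "payload": {
  "series": [
    [[-0.03,-0.06,0],0,0.068],
    [[-0.06,-0.12,0],0,0.068],
    [[-0.09,-0.18,0],0,0.068],
    [[-0.12,-0.24,0],0,0.068],
    [[-0.16,-0.29,0.01],0.15,0.068],
    [[-0.2,-0.34,0.02],0.3,0.068],
    [[-0.24,-0.39,0.02],0.3,0.068],
    [[-0.265,-0.43,0.02],0.3,0.068],
    [[-0.265,-0.43,0.02],0.3,0.068]
  ]
}}

```text
time: 25.45
ee_pos: [0.2312, -0.5795, 0.214]
tcp_rot: [0.982, 0.187, -0.0, 0.001]
wrist_force: [0.0, 0.5, -0.6]
opening: 0.0683
```

Run:
```python
from h import *
o=manip.get_obs(); print(o["ee_pos"],o["wrist_force"],o["time"])
t=eyes.read_camera("top"); cv2.imwrite("pics/top10.png",t)
im=eyes.read_camera("scene"); cv2.imwrite("pics/scene10.png",im)
a=cv2.resize(t[135:270,180:390],None,fx=3.6,fy=3.6,interpolation=cv2.INTER_CUBIC); cv2.imwrite("pics/c14.png",a)
def loc(G,q,r=11):
    u,v=q
    for _ in range(6):
        u0,v0=int(round(u)),int(round(v)); w=G[v0-r:v0+r+1,u0-r:u0+r+1]; yy,xx=np.mgrid[v0-r:v0+r+1,u0-r:u0+r+1]
        d=np.clip(np.median(w)-w,0,None); u,v=(d*xx).sum()/d.sum(),(d*yy).sum()/d.sum()
    return (u,v)
H={"scene":[[267.07,248.76],[277.03,240.57],[290.65,245.44],[281.08,253.95]],"top":[[253.0,220.9],[271.0,215.9],[275.6,232.7],[257.5,237.7]]}
for n in ("scene","top"):
  L={}
  for k in (9,10):
    G=cv2.resize(cv2.cvtColor(cv2.imread(f"pics/{n}{k}.png"),6),None,fx=10,fy=10,interpolation=cv2.INTER_CUBIC).astype(float)
    h=(np.array([loc(G,(u*10+4.5,v*10+4.5)) for u,v in H[n]])+.5)/10-.5
    hw=back(n,h,.0225)[:,:2]; L[k]=hw
    ey=(hw[0]+hw[3]-hw[1]-hw[2]);ex=(hw[0]+hw[1]-hw[2]-hw[3]); print(n,k,hw.mean(0),"yaw",np.arctan2(-ey[0],ey[1]),np.arctan2(ex[1],ex[0]))
  d=(L[10]-L[9]).mean(0); print(" shift mm along jig x",1e3*(d@[np.cos(.084),np.sin(.084)]),"y",1e3*(d@[-np.sin(.084),np.cos(.084)]))
```

```text
[ 0.23124267 -0.57952649  0.21399609] [ 0.00806423  0.49774617 -0.57781493] 25.45
scene 9 [0.49937422 0.02044889] yaw 0.09094659468713963 0.09585039944620602
scene 10 [0.49859584 0.02142197] yaw 0.08404327611631643 0.08723350489473855
 shift mm along jig x -0.6939921140495829 y 1.0349511682696508
top 9 [0.49951847 0.01958201] yaw 0.09652087709615179 0.09040648362230969
top 10 [0.49854417 0.02054417] yaw 0.08678279733787313 0.08037406662972585
 shift mm along jig x -0.8901377592611398 y 1.040508259981709
```

View pics/c14.png

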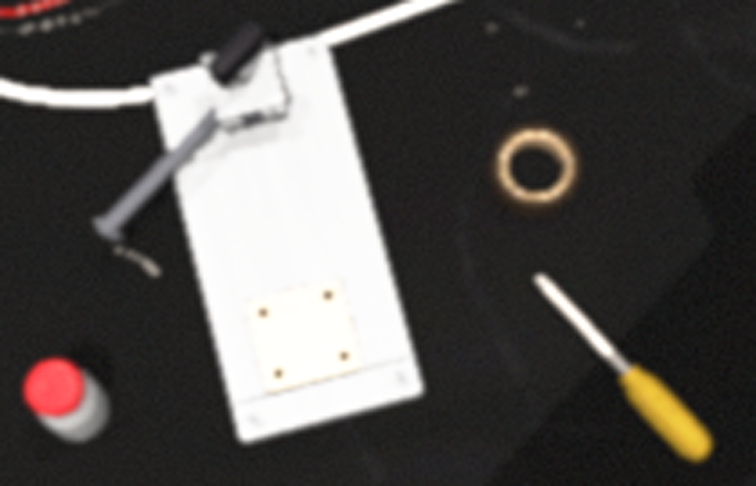

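The plate moved another 0.7–0.9 mm, leaving a gap of about 0.3 mm, and its yaw of 0.080–0.087 matches the line's 0.083–0.087. The finger is still parked (hook at about (210,198) in the top picture), the vial, tape and screwdriver look unmoved, and the arm is clear.

```bash
python3 -c "
from bench import manip
print(manip.close_job())"
```

```text
the job is handed in; nothing more can be done
None
```

The job is handed in at about 25 s of the 51 s allowed. The plate is at the scribed line and the finger is parked aside; no verdict is reported back, so this rests on my own checks.

**Finger:**
- I gripped the wing and lifted it until I felt the roof, about 18 mm up. The total vertical wrist force then was 20 N, of which about 11 N was spring and weight.
- I backed off about 1 mm, swung it 0.99 rad to the left, and let it down until the vertical force fell to about 1 N. The last pictures show it still parked there.

**Plate:**
- I gripped it lightly across its sides and slid it about 58 mm along the bed without lifting it.
- Both cameras then showed a gap of about 1.1 mm, so I regripped it and slid it 0.7–0.9 mm further.
- My last check puts its near edge about 0.2–0.6 mm short of the line. It is parallel within about 0.01 rad and about 3 mm off the bed's centre line.

**Surroundings:** The vial, tape and screwdriver look unmoved in the last top picture. I did not measure their positions.

**Disagreements:**
- The camera fits of the jig differed by about 3 mm in y. The feel of the grip put the spindle about 1.3 mm further in y than the combined fit.
- Before the slide, the two cameras disagreed on the plate's yaw by about 0.03 rad. After it they agreed within 0.01 rad.

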